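# Hold the galley scrap bin open and ease its lid shut

## Task

The cook is about to drop scraps into the pedal bin on the galley worktop. With the fingertips, press the bin's pedal down until the lid stands wide open, keep it open for at least three seconds, then let the pedal up slowly so that the lid comes down gently all the way to shut and never drops or slams. Work the lid by the pedal alone, pressing on top of the tread: do not touch the lid, do not grip or hook the pedal from beneath, and leave everything else on the worktop where it stands.

Things in the scene. Friction and masses are not known exactly. Their poses are not given: they have to be found in the camera images.
- bin: white round pedal bin, 190 mm across, 230 mm tall with its lid shut, black base 200 mm across, screwed down to the worktop so it cannot slide or tip. Origin: centre of its underside, on the worktop. Its -x axis points out of its front, where the pedal is; +x to its back, where a black spine (to 130 mm from the origin) carries the lid's hinge; z up
- pedal_pad (a point): centre of the top of the bin's pedal tread, a ribbed black rubber plate 60 mm long (front to back) x 74 wide x 6 thick; a steel plate 54 x 66 x 4 under it must not be touched. At rest the tread is level, its top 52 mm above the worktop, from 127 to 187 mm in front of the bin's origin (centre 157); lid and base end at 100 mm. Turns with the pedal; axes at rest as the bin's
- pedal (a joint): pedal angle, rad: 0 = up at rest, 0.22 = fully down at its stop, the tread's centre 35 mm lower (it goes down straight within 2 mm) and the tread sloping down to its front by 0.22 rad. The lid's weight pushes it up again; at the centre of the tread it takes about 7 to 15 N to press
- lid (a joint): lid angle, rad: 0 = shut on the rim, 1.21 = wide open. A push rod links it rigidly to the pedal: lid = 5.5 x pedal; 1 mm at the tread's centre is 0.035 rad of lid. Hinged at the back of the bin. Nothing keeps it open: let go, it falls shut with a slam. Closing faster than 2 rad/s (tread rising faster than 55 mm/s) counts as dropping
- lid_front (a point): front edge of the steel lid (a shallow dome 199 mm across, 25 mm high), above the pedal: 99 mm in front of the bin's origin and 208 mm up when shut; it swings up and back as the lid opens
- board: red chopping board 220 x 300 x 12 mm lying on the worktop, well to the left; bystander. Origin: centre of its underside
- onion: brown onion, 74 mm across, 62 mm tall, standing on the red board; bystander. Origin: underside
- peeler: vegetable peeler, about 115 mm long, black handle with a Y-shaped steel head, lying on the red board; bystander. Origin: underside of the handle, near the head
- red_onion: purple onion, 70 mm across, 60 mm tall, standing on the worktop to one side of the pedal, its centre 115 to 150 mm from the pedal's centre line; bystander. Origin: underside
- tub: white food tub with a blue lid, 88 mm across, 50 mm tall, on the worktop to the other side of the pedal, its centre 115 to 150 mm from the pedal's centre line; bystander. Origin: underside
- water_bottle: green bottle, 70 mm across, 170 mm tall, to the right; bystander. Origin: underside
- mug: white mug, 82 mm across, 90 mm tall, to the right; bystander. Origin: underside
- bowl: steel bowl, 140 mm across, 60 mm tall, to the right; bystander. Origin: underside

How it is judged:
By the outcome, as a careful person would: the job done as asked, in the order asked, and still so for the second after the job is handed in, with the robot touching nothing.
It also fails if it takes over 46 s, if anything falls off the work surface, if the arm or the gripper's body presses on something with over 40 N, if the wrist force passes 120 N, or if a joint passes its speed limit or range.

## Robot

A 6-joint arm with a two-finger parallel gripper is mounted at the origin on the work surface. World frame = base frame: x ahead of the robot, y to its left, z up, the work surface at z = 0. Lengths are in m, angles in rad, forces in N, time in s.
With the tool pointing down it reaches from about 0.375 to 0.9 m from the base axis. Payload 3.1 kg.
Tool frame: the origin (TCP) lies at the centre of the arm's flange, where the gripper is bolted on; the fingertips stand 182 mm ahead of it and the grasp point (between the pads) lies 164 mm ahead of it; z points along the fingers, x is the direction in which the jaws open and shut, and the axes are right-handed (so a half turn about z gives the same grasp; the last joint's range is limited). The gripper opens to 87 mm and grips with 3 to 60 N. Pads are 19 mm wide; open, the fingers measure 117 mm over their backs; the gripper's body (75 mm by 190 mm) begins 51 mm behind the grasp point.
Start: joints at [1.105, 0.527, 1.433, -0, 1.181, -0.178], TCP at [0.177, 0.599, 0.405] pointing down, gripper open.
Joint ranges: [-3.08, 3.08], [-0.75, 2.2], [0.22, 2.44], [-1.43, 4.57], [0, 2.65], [-2.85, 2.85]. Speed limits (rad/s): [2.79, 2.79, 3.14, 3.14, 3.14, 3.14].

## Interface

Orientations are given as a unit quaternion [x, y, z, w].
In Python, from rig import status, eyes, robot gives the robot as it stands. The module is installed in compiled form; this text tells all that it offers.
- The arm moves only by the tool step_arm, never from a script. Its argument "steps" is a list of rows, each a list of 7 numbers: the closure, from -1 (fully open) to 1 (shut), so that 0 is half open, then the shift along the tool's x, y, z each as a share of 0.025 m, from -1 to 1, then the turn, a rotation vector about the tool's x, y, z each as a share of 8 degrees, from -1 to 1. In form: [[jaw, dx, dy, dz, rx, ry, rz], ...]. A call has exactly 10 rows; each row shifts and turns the commanded pose from where the row before left it, along the tool's axes as they then stand; what a row does not reach is not made up. A row lasts 1/10 s, in which the tool goes at most 50 mm and 8.59 degrees, less where a joint would pass 70% of its speed; a pose out of reach is approached as far as the arm can. A call with a number of a shift or a turn outside -1 to 1 is refused whole. A call with a gripper value outside its range is refused whole. The fingers move at their own pace and stop on an object; "squeeze" is the grip in N (left out, the last holds). Time passes only in rows, so rows that do not move let the fingers close, or fill a call up. It gives the time, the measured TCP pose, the force and the opening at its end, in the units of the state.
- status.get_obs(): the state, without advancing time (a new reading comes with each control period).
- eyes.camera(name): name is "scene" or "top" or "wrist"; returns (picture, depth): 400x640x3 uint8, red, green, blue; 400x640 float32, m along the optical axis (not along the pixel's ray), 0 where there is no reading.
- eyes.camera_info(name): a dict with "K" (3x3 intrinsics, pixels), "R" (3x3) and "t" (3): a world point X has camera coordinates R X + t. Camera axes: x right, y down, z forward; pixel columns grow to the right and rows downward; lengths in m; the calibration is good to about 2 mm. A picture is of the moment at which its call begins: read the wrist's pose just before it. camera_info takes no time and is no camera call; for the wrist camera it gives the pose at the moment of the call.
- robot.hand_in(): hands the job in, once; it reports no verdict.
The state is a dict: "time": time; "q": joint angles; "joint_velocities": joint speeds; "joint_torque": joint torques, N m; "position": TCP position; "tool_rot": TCP orientation; "ft_force": force on the tool from outside, world axes, zero at the start; "moment": the same for the moment, N m; "grip_width": finger opening in m.
Only numpy, scipy, OpenCV 4.12 (cv2) and the standard library are available. Lean on these libraries where they do the work, as an engineer would, in place of code of your own. Each camera call takes 0.05 s, during which the arm holds its last target.

## Working session

There is one attempt and no reset: what is moved stays moved. The work goes in short steps, Python scripts to look and compute and a tool call to move; the robot and the scene stay as the last step left them, time stands still between calls to the robot, and variables do not carry over. Pictures are saved under pics/ and viewed, and the job is handed in when it is done.

Besides the shell and the picture viewer there is one more tool, called after "Emit:" as a command line: name --pt "numbers of a row" for each row, then --argument value for the rest. step_arm: Moves the arm, as the interface text tells. Its arguments: {"type":"object","properties":{"steps":{"type":"array"},"squeeze":{"type":"number"}},"required":["steps"]}

```bash
mkdir -p pics
python3 - <<'E'
from rig import status, eyes, robot
import cv2,numpy as np
print(status.get_obs())
for n in ["scene","top"]:
    p,d=eyes.camera(n); i=eyes.camera_info(n); print(n,i)
    cv2.imwrite(f"pics/{n}0.png",p[:,:,::-1]); np.savez(f"{n}0.npz",p=p,d=d,**i)
E
```

```text
{'time': 0.0, 'q': array([ 1.10449692e+00,  5.28467716e-01,  1.43392039e+00, -1.52641114e-05,
        1.18141829e+00, -1.78505385e-01]), 'joint_velocities': array([-0.00018239,  0.00033683, -0.00046517, -0.00165864,  0.00172076,
       -0.00040068]), 'joint_torque': array([ 1.23211117e-03, -4.40024006e+01, -1.76597768e+01,  6.34317705e-02,
        5.80729195e-02, -1.51635040e-04]), 'position': array([0.17721355, 0.59898093, 0.40376451]), 'tool_rot': array([ 8.01196145e-01,  5.98400796e-01, -9.87185201e-04,  5.00676511e-04]), 'ft_force': array([ 0.27660229, -0.69109066, -0.28195301]), 'moment': array([-0.02756627,  0.04387515, -0.02195063]), 'grip_width': 0.08712812605121294}
scene {'K': array([[478.21701143,   0.        , 322.38911976],
       [  0.        , 478.21701143, 199.52523315],
       [  0.        ,   0.        ,   1.        ]]), 'R': array([[-0.62409171,  0.7812997 , -0.00896186],
       [ 0.62649145,  0.493513  , -0.60328549],
       [-0.46692398, -0.38212   , -0.79747495]]), 't': array([ 0.31822739, -0.28435063,  1.90739278])}
top {'K': array([[413.2905236 ,   0.        , 318.27896725],
       [  0.        , 413.2905236 , 205.68383553],
       [  0.        ,   0.        ,   1.        ]]), 'R': array([[ 1.02843217e-01, -9.94697221e-01, -8.42840881e-04],
       [-9.73997439e-01, -1.00530999e-01, -2.03033267e-01],
       [ 2.01871895e-01,  2.17015193e-02, -9.79171477e-01]]), 't': array([0.01049606, 0.56390727, 1.54035955])}
```

View pics/scene0.png

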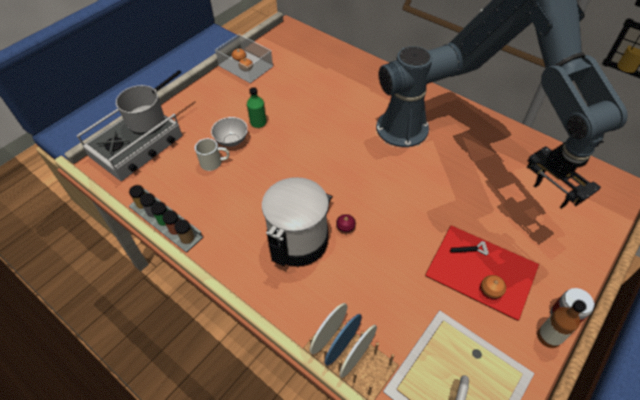

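View pics/top0.png

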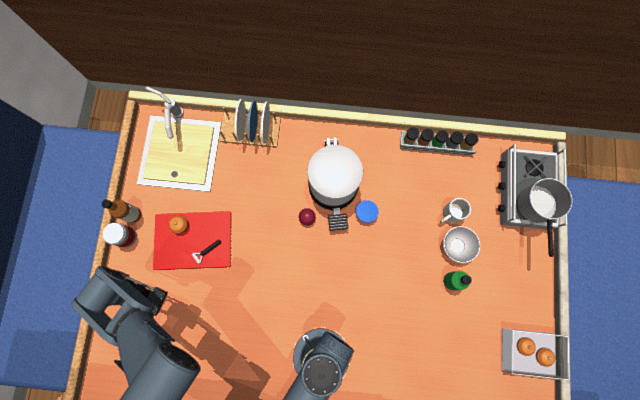

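The top view shows the bin's lid at (335,172), its dark tread at (338,222), the red onion at (307,216) and the tub at (367,211). I'll measure the tread, lid and neighbours next.

Run:
```python
import cv2,numpy as np
z=np.load("top0.npz");p,d,K,R,t=[z[k] for k in("p","d","K","R","t")]
v,u=np.mgrid[0:400,0:640]
C=np.stack([(u-K[0,2])/K[0,0]*d,(v-K[1,2])/K[1,1]*d,d],-1)
W=(C-t)@R
cv2.imwrite("pics/topcrop.png",cv2.resize(p[120:250,270:400,::-1],(780,780))[0:,:][:600] if 0 else cv2.resize(p[125:245,275:400,::-1],(625,600),interpolation=cv2.INTER_NEAREST))
roi=np.zeros(d.shape,bool);roi[120:250,270:400]=True
roi&=d>0
def rep(n,m):
    P=W[m];print(n,m.sum(),"med",np.median(P,0).round(4),"min",P.min(0).round(4),"max",P.max(0).round(4))
I=p.astype(int)
dark=(I.max(2)<110)&roi&(W[...,2]>.04)&(W[...,2]<.065)&(v>195)&(u>322)&(u<352)
rep("tread",dark)
uv=np.argwhere(dark)[:,::-1].astype(np.float32)
print(cv2.minAreaRect(uv))
def ray(px,h):
    c=np.linalg.inv(K)@np.array([px[0],px[1],1]);dw=R.T@c;o=-R.T@t
    return o+dw*(h-o[2])/dw[2]
for c in cv2.boxPoints(cv2.minAreaRect(uv)):print(c,ray(c,.052).round(4))
xy=np.array([ray(a,.052)[:2] for a in uv],np.float32);print("world rect",cv2.minAreaRect(xy))
lid=roi&(W[...,2]>.195)&(v<210);rep("lid",lid)
xy=W[lid][:,:2].astype(np.float32);print("circ",cv2.minEnclosingCircle(xy))
ru=roi&(I[...,2]>I[...,0]+50)&(W[...,2]>.03);rep("tub",ru);print(cv2.minEnclosingCircle(W[ru][:,:2].astype(np.float32)))
on=roi&(W[...,2]>.02)&(u<322)&(v>203);rep("onion",on);print(cv2.minEnclosingCircle(W[on][:,:2].astype(np.float32)))
```

```text
tread 260 med [ 0.5173 -0.0093  0.0524] min [ 0.4714 -0.0551  0.0409] max [0.5937 0.0512 0.0647]
((338.47808837890625, 215.31021118164062), (28.006494522094727, 28.388572692871094), 83.41805267333984)
[322.77225 203.02628] [0.5733 0.0522 0.052 ]
[350.97372 199.77225] [ 0.5975 -0.0557  0.052 ]
[354.18393 227.59415] [ 0.4898 -0.0774  0.052 ]
[325.98245 230.84818] [0.4661 0.029  0.052 ]
world rect ((0.5318249464035034, -0.013680480420589447), (0.10981825739145279, 0.1106056272983551), 12.62063217163086)
lid 2421 med [0.6565 0.0212 0.2242] min [ 0.5602 -0.0783  0.1956] max [0.7869 0.1169 0.2368]
circ ((0.6735016107559204, 0.02078232727944851), 0.11350774765014648)
tub 382 med [ 0.5607 -0.1204  0.0483] min [ 0.5204 -0.1615  0.0389] max [ 0.6053 -0.079   0.0568]
((0.5620796084403992, -0.12137855589389801), 0.0438060387969017)
onion 237 med [0.5165 0.1074 0.0446] min [0.4871 0.0587 0.0227] max [0.5732 0.141  0.0602]
((0.5332334041595459, 0.09596993029117584), 0.05264713242650032)
```

View pics/topcrop.png

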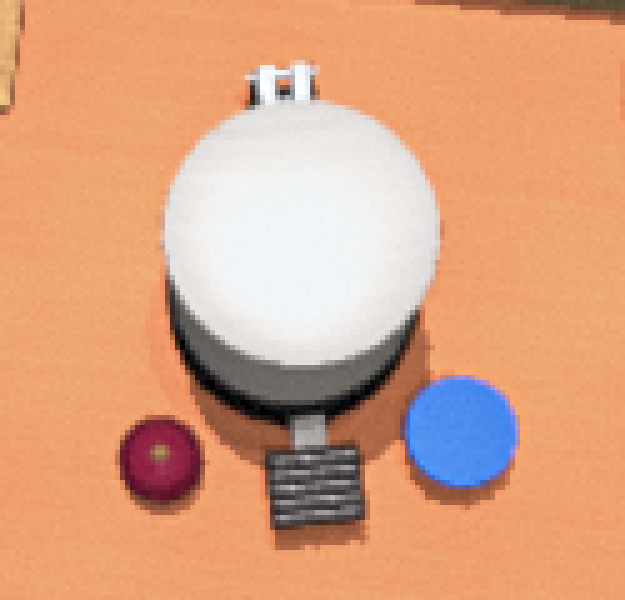

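The crop shows the tread at crop pixels (267–366, 447–528), with the onion about 20 px to the left and the tub to the right. I'll refine with a tight mask.

Run:
```python
import cv2,numpy as np
z=np.load("top0.npz");p,d,K,R,t=[z[k] for k in("p","d","K","R","t")]
v,u=np.mgrid[0:400,0:640]
C=np.stack([(u-K[0,2])/K[0,0]*d,(v-K[1,2])/K[1,1]*d,d],-1);W=(C-t)@R
I=p.astype(int)
def ray(px,h):
    c=np.linalg.inv(K)@np.array([px[0],px[1],1]);dw=R.T@c;o=-R.T@t
    return o+dw*(h-o[2])/dw[2]
m=(I[...,0]-I[...,2]<45)&(v>=214)&(v<235)&(u>322)&(u<354)&(W[...,2]>.035)
for r in range(212,234): print(r,''.join('#' if m[r,c] else '.' for c in range(322,356)))
uv=np.argwhere(m)[:,::-1].astype(np.float32)
xy=np.array([ray(a,.052)[:2] for a in uv],np.float32)
rr=cv2.minAreaRect(xy);print(rr,xy.mean(0)); print(cv2.boxPoints(rr)); print(np.median(W[m][:,2]))
# lid: contour rim in image, circle at height .208
l=((I.min(2)>150)&(v<205)&(v>143)&(u>300)&(u<370)).astype(np.uint8)
c=max(cv2.findContours(l,0,1)[0],key=cv2.contourArea)[:,0]
P=W[(d>0)&(W[...,2]>.207)&(W[...,2]<.24)&(v<206)&(u>300)&(u<370)]
# fit: lid points ring
P=P[(P[:,0]<.785)]
print("lid pts mean",P.mean(0),P.min(0),P.max(0))
# fit sphere cap
s=P[P[:,2]>.212];A=np.c_[s[:,:2],np.ones(len(s))];sol=np.linalg.lstsq(np.c_[2*s,np.ones(len(s))],(s**2).sum(1),rcond=None)[0];print("sphere centre",sol[:3])
```

```text
212 ..................................
213 ..................................
214 ............############..........
215 ......###################.........
216 ......###################.........
217 ......###################.........
218 ......###################.........
219 .......##################.........
220 .......##################.........
221 .......##################.........
222 .......##################.........
223 .......##################.........
224 .......##################.........
225 .......###################........
226 .......###################........
227 .......###################........
228 .......###################........
229 ........#############.............
230 ........###.......................
231 ..................................
232 ..................................
233 ..................................
((0.5066061615943909, -0.011656135320663452), (0.06136418133974075, 0.07038607448339462), 11.258366584777832) [ 0.50635314 -0.01134533]
[[ 0.46964362  0.0168695 ]
 [ 0.48338535 -0.05216212]
 [ 0.54356873 -0.04018177]
 [ 0.529827    0.02884985]]
0.05168078974903123
lid pts mean [0.65772614 0.01948325 0.22342514] [ 0.56017191 -0.07832718  0.20702404] [0.78317038 0.1162644  0.23681497]
sphere centre [ 6.60619139e-01  1.93341929e-02 -6.06010472e-05]
```

Emit:
step_arm --pt "1 -0.4 0.4 0 0 0 0" --pt "1 -0.8 0.8 0 0 0 0" --pt "1 -0.8 0.8 0 0 0 0" --pt "1 -0.8 0.8 0 0 0 0" --pt "1 -0.8 0.8 0 0 0 0" --pt "1 -0.8 0.8 0 0 0 0" --pt "1 -0.8 0.8 0 0 0 0" --pt "1 -0.8 0.8 0 0 0 0" --pt "1 -0.8 0.8 0 0 0 0" --pt "1 -0.8 0.8 0 0 0 0" --squeeze 20

```text
time: 1.1
position: [0.3058, 0.3612, 0.4047]
tool_rot: [0.801, 0.598, -0.0, 0.0]
ft_force: [0.9, -0.4, -0.3]
grip_width: 0.0151
```

Emit:
step_arm --pt "1 -0.8 0.8 0 0 0 0" --pt "1 -0.8 0.8 0 0 0 0" --pt "1 -0.8 0.8 0 0 0 0" --pt "1 -0.8 0.8 0 0 0 0" --pt "1 -0.8 0.8 0 0 0 0" --pt "1 -0.8 0.8 0 0 0 0" --pt "1 -0.8 0.8 0 0 0 0" --pt "1 -0.8 0.8 0 0 0 0" --pt "1 -0.8 0.8 0 0 0 0" --pt "1 -0.8 0.8 0 0 0 0"

```text
time: 2.1
position: [0.4404, 0.1129, 0.4047]
tool_rot: [0.801, 0.598, -0.0, -0.0]
ft_force: [0.4, 0.4, 0.5]
grip_width: 0.0002
```

Emit:
step_arm --pt "1 -0.8 0.8 0 0 0 0" --pt "1 -0.8 0.8 0 0 0 0" --pt "1 -0.8 0.6 0 0 0 0" --pt "1 -0.8 0.3 0 0 0 0" --pt "1 -0.4 0.1 0 0 0 0" --pt "1 0 0 0 0 0 -0.87" --pt "1 0 0 0 0 0 -0.87" --pt "1 0 0 0 0 0 -0.87" --pt "1 0 0 0 0 0 -0.87" --pt "1 0 0 0 0 0 0"

```text
time: 3.1
position: [0.4766, 0.01, 0.4047]
tool_rot: [0.634, 0.774, -0.0, -0.0]
ft_force: [-0.9, -0.2, 0.1]
grip_width: 0.0007
```

Emit:
step_arm --pt "1 -0.54 0.34 0.2 0 0 0" --pt "1 -0.54 0.34 0.5 0 0 0" --pt "1 0 0 0.8 0 0 0" --pt "1 0 0 0.8 0 0 0" --pt "1 0 0 0.8 0 0 0" --pt "1 0 0 0.8 0 0 0" --pt "1 0 0 0.8 0 0 0" --pt "1 0 0 0.8 0 0 0" --pt "1 0 0 0.4 0 0 0" --pt "1 0 0 0 0 0 0"

```text
time: 4.1
position: [0.4993, -0.0137, 0.2558]
tool_rot: [0.634, 0.773, -0.001, -0.001]
ft_force: [0.2, -0.0, -0.2]
grip_width: 0.0003
```

Run:
```python
from rig import status, eyes
import cv2,numpy as np
o=status.get_obs();print(o['position'],o['ft_force'],o['q'])
a=eyes.camera("scene")[0];b=eyes.camera("wrist")[0]
cv2.imwrite("pics/s1.png",np.hstack([cv2.resize(a[150:300,200:440,::-1],(480,300)),cv2.resize(b[:,:,::-1],(320,300))]))
```

```text
[ 0.49934946 -0.01366776  0.25577906] [ 0.18615129 -0.02023692 -0.22899155] [-2.51418391e-01  6.06088949e-01  1.86908750e+00 -1.42387364e-04
  6.69329323e-01 -2.01883407e+00]
```

View pics/s1.png

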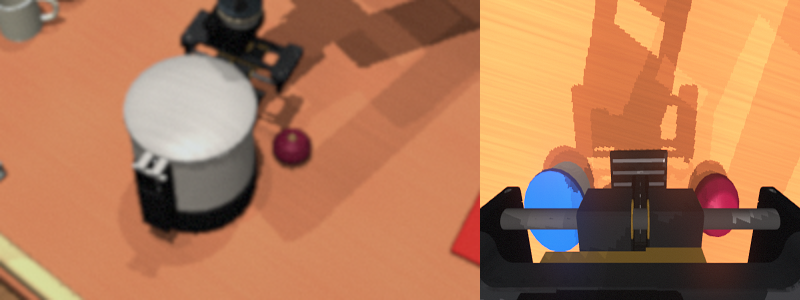

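The wrist view shows the closed fingertips centred over the tread, with the tub and onion clear to either side. I'll press now.

Emit:
step_arm --pt "1 0 0 0.2 0 0 0" --pt "1 0 0 0.2 0 0 0" --pt "1 0 0 0.15 0 0 0" --pt "1 0 0 0.1 0 0 0" --pt "1 0 0 0.1 0 0 0" --pt "1 0 0 0.08 0 0 0" --pt "1 0 0 0.08 0 0 0" --pt "1 0 0 0.08 0 0 0" --pt "1 0 0 0.08 0 0 0" --pt "1 0 0 0.08 0 0 0"

```text
time: 5.2
position: [0.499, -0.0133, 0.2292]
tool_rot: [0.634, 0.774, -0.0, -0.0]
ft_force: [-3.0, -1.2, 7.3]
grip_width: 0.0004
```

Emit:
step_arm --pt "1 0 0 0.08 0 0 0" --pt "1 0 0 0.08 0 0 0" --pt "1 0 0 0.08 0 0 0" --pt "1 0 0 0.08 0 0 0" --pt "1 0 0 0.08 0 0 0" --pt "1 0 0 0.08 0 0 0" --pt "1 0 0 0.08 0 0 0" --pt "1 0 0 0.08 0 0 0" --pt "1 0 0 0 0 0 0" --pt "1 0 0 0 0 0 0"

```text
time: 6.2
position: [0.4986, -0.0133, 0.2125]
tool_rot: [0.634, 0.774, -0.001, -0.001]
ft_force: [-4.0, -3.0, 3.1]
grip_width: 0.0002
```

Run:
```python
from rig import status, eyes
import cv2,numpy as np
o=status.get_obs();print(o['position'],o['ft_force'])
a=eyes.camera("scene")[0];b=eyes.camera("wrist")[0]
cv2.imwrite("pics/s2.png",np.hstack([cv2.resize(a[150:300,200:440,::-1],(480,300)),cv2.resize(b[:,:,::-1],(320,300))]))
```

```text
[ 0.49863927 -0.01331688  0.21253056] [-4.00047216 -2.99447037  3.12378584]
```

View pics/s2.png

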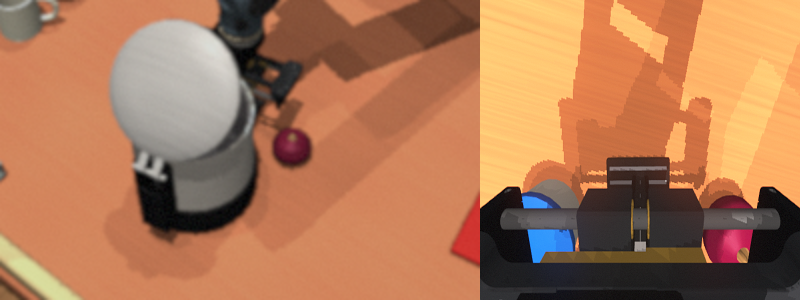

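The lid is partly open (scene picture, lid edge swung to about (175,85)). I'll keep pressing.

Emit:
step_arm --pt "1 0 0 0.06 0 0 0" --pt "1 0 0 0.06 0 0 0" --pt "1 0 0 0.06 0 0 0" --pt "1 0 0 0.06 0 0 0" --pt "1 0 0 0.06 0 0 0" --pt "1 0 0 0.06 0 0 0" --pt "1 0 0 0.06 0 0 0" --pt "1 0 0 0.06 0 0 0" --pt "1 0 0 0 0 0 0" --pt "1 0 0 0 0 0 0"

```text
time: 7.3
position: [0.4995, -0.0131, 0.2005]
tool_rot: [0.634, 0.774, 0.0, 0.0]
ft_force: [-3.0, 0.8, 4.0]
grip_width: 0.0003
```

```bash
cat > look.py <<'E'
import sys
from rig import status, eyes
import cv2,numpy as np
n=sys.argv[1]
o=status.get_obs();print(o['time'],o['position'],o['ft_force'],o['moment'])
a=eyes.camera("scene")[0];b,d=eyes.camera("wrist")
i=eyes.camera_info("wrist")
np.savez(n+".npz",p=b,d=d,**i)
cv2.imwrite(f"pics/{n}.png",np.hstack([cv2.resize(a[150:300,200:440,::-1],(480,300)),cv2.resize(b[:,:,::-1],(320,300))]))
E
python3 look.py s3
```

```text
7.3 [ 0.49953552 -0.01307068  0.20050165] [-2.95733042  0.78968748  3.98345455] [0.13391971 0.43649551 0.00227717]
```

View pics/s3.png

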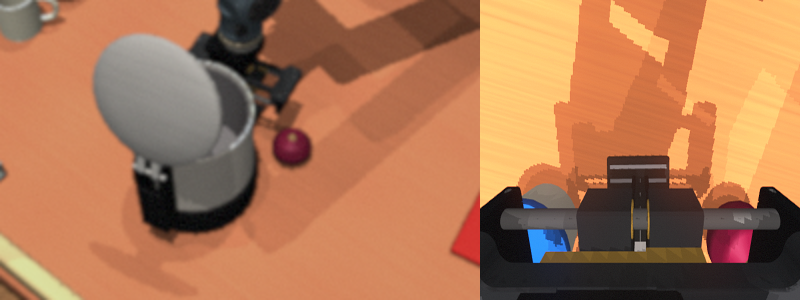

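Emit:
step_arm --pt "1 0 0 0.03 0 0 0" --pt "1 0 0 0.03 0 0 0" --pt "1 0 0 0 0 0 0" --pt "1 0 0 0 0 0 0" --pt "1 0 0 0 0 0 0" --pt "1 0 0 0 0 0 0" --pt "1 0 0 0 0 0 0" --pt "1 0 0 0 0 0 0" --pt "1 0 0 0 0 0 0" --pt "1 0 0 0 0 0 0"

```text
time: 8.4
position: [0.4994, -0.013, 0.2001]
tool_rot: [0.634, 0.774, 0.0, 0.0]
ft_force: [-4.4, 0.5, 12.9]
grip_width: 0.0003
```

Emit:
step_arm --pt "1 0 0 0.03 0 0 0" --pt "1 0 0 0.03 0 0 0" --pt "1 0 0 0 0 0 0" --pt "1 0 0 0 0 0 0" --pt "1 0 0 0 0 0 0" --pt "1 0 0 0 0 0 0" --pt "1 0 0 0 0 0 0" --pt "1 0 0 0 0 0 0" --pt "1 0 0 0 0 0 0" --pt "1 0 0 0 0 0 0"

```text
time: 9.4
position: [0.4993, -0.013, 0.1998]
tool_rot: [0.634, 0.774, 0.0, 0.001]
ft_force: [-5.5, 1.7, 23.8]
grip_width: 0.0004
```

```bash
python3 look.py s4
python3 - <<'E'
from rig import eyes
import numpy as np
for n in("scene","top"):
    p,d=eyes.camera(n);i=eyes.camera_info(n);K,R,t=i["K"],i["R"],i["t"]
    v,u=np.mgrid[0:400,0:640]
    W=(np.stack([(u-K[0,2])/K[0,0]*d,(v-K[1,2])/K[1,1]*d,d],-1)-t)@R
    e=np.array([.981,.196]);q=W[...,:2]-[.6606,.0193]
    X=q@e;Y=q@[-.196,.981]
    # lid underside/top points: above rim height, near bin
    m=(d>0)&(W[...,2]>.25)&(np.abs(Y)<.07)&(X>-.02)&(X<.25)&(W[...,2]<.45)
    if m.sum()<20: print(n,m.sum());continue
    P=np.c_[X[m],Y[m],W[...,2][m]];c=P.mean(0);s=np.linalg.svd(P-c,full_matrices=False);nn=s[2][2]
    print(n,m.sum(),"centroid",c.round(3),"min",P.min(0).round(3),"max",P.max(0).round(3),"normal",nn.round(3),"tilt",np.arccos(abs(nn[2])))
E
```

```text
9.4 [ 0.49932769 -0.01300264  0.19980035] [-5.46994327  1.73508057 23.78832645] [ 0.39368276  0.87591356 -0.001834  ]
scene 2588 centroid [0.091 0.004 0.344] min [ 0.046 -0.07   0.25 ] max [0.126 0.07  0.418] normal [0.921 0.019 0.389] tilt 1.1713243543096952
top 303 centroid [0.062 0.002 0.397] min [ 0.045 -0.07   0.283] max [0.098 0.07  0.417] normal [-0.841 -0.002 -0.541] tilt 0.9994328844100814
```

View pics/s4.png

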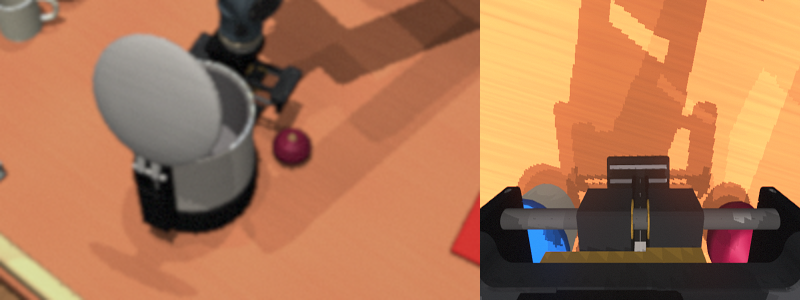

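Force rises without travel, so the pedal is at its stop. The lid tilt measures about 1.17 rad on the domed outside. I'll hold it there.

Emit:
step_arm --pt "1 0 0 0 0 0 0" --pt "1 0 0 0 0 0 0" --pt "1 0 0 0 0 0 0" --pt "1 0 0 0 0 0 0" --pt "1 0 0 0 0 0 0" --pt "1 0 0 0 0 0 0" --pt "1 0 0 0 0 0 0" --pt "1 0 0 0 0 0 0" --pt "1 0 0 0 0 0 0" --pt "1 0 0 0 0 0 0"

```text
time: 10.6
position: [0.4993, -0.013, 0.1998]
tool_rot: [0.634, 0.774, 0.0, 0.001]
ft_force: [-6.3, 2.1, 24.0]
grip_width: 0.0006
```

Emit:
step_arm --pt "1 0 0 0 0 0 0" --pt "1 0 0 0 0 0 0" --pt "1 0 0 0 0 0 0" --pt "1 0 0 0 0 0 0" --pt "1 0 0 0 0 0 0" --pt "1 0 0 0 0 0 0" --pt "1 0 0 0 0 0 0" --pt "1 0 0 0 0 0 0" --pt "1 0 0 0 0 0 0" --pt "1 0 0 0 0 0 0"

```text
time: 11.6
position: [0.4993, -0.013, 0.1998]
tool_rot: [0.634, 0.774, 0.0, 0.001]
ft_force: [-5.9, 1.5, 23.2]
grip_width: 0.0005
```

Emit:
step_arm --pt "1 0 0 0 0 0 0" --pt "1 0 0 0 0 0 0" --pt "1 0 0 0 0 0 0" --pt "1 0 0 0 0 0 0" --pt "1 0 0 0 0 0 0" --pt "1 0 0 0 0 0 0" --pt "1 0 0 0 0 0 0" --pt "1 0 0 0 0 0 0" --pt "1 0 0 0 0 0 0" --pt "1 0 0 0 0 0 0"

```text
time: 12.6
position: [0.4993, -0.013, 0.1998]
tool_rot: [0.634, 0.774, 0.0, 0.001]
ft_force: [-6.4, 1.4, 23.0]
grip_width: 0.0002
```

Emit:
step_arm --pt "1 0 0 0 0 0 0" --pt "1 0 0 0 0 0 0" --pt "1 0 0 0 0 0 0" --pt "1 0 0 0 0 0 0" --pt "1 0 0 0 0 0 0" --pt "1 0 0 -0.04 0 0 0" --pt "1 0 0 -0.04 0 0 0" --pt "1 0 0 -0.04 0 0 0" --pt "1 0 0 -0.04 0 0 0" --pt "1 0 0 -0.04 0 0 0"

```text
time: 13.6
position: [0.5003, -0.0135, 0.2025]
tool_rot: [0.634, 0.774, 0.001, 0.001]
ft_force: [0.6, 0.0, 0.2]
grip_width: 0.0011
```

```bash
python3 look.py s5
```

```text
13.6 [ 0.50030966 -0.01352769  0.20245036] [0.64958834 0.03523083 0.23411434] [0.01671353 0.03823943 0.02376954]
```

View pics/s5.png

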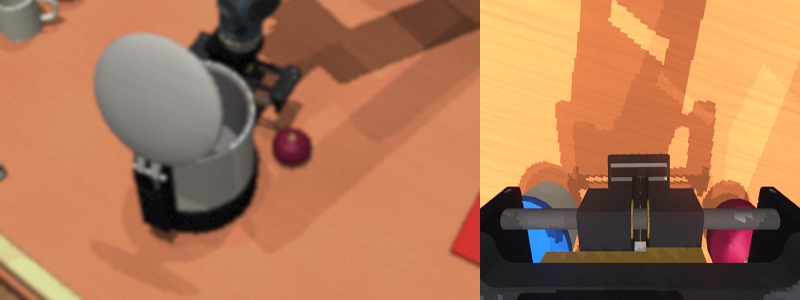

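Emit:
step_arm --pt "1 0 0 0 0 0 0" --pt "1 0 0 0 0 0 0" --pt "1 0 0 0 0 0 0" --pt "1 0 0 0 0 0 0" --pt "1 0 0 0 0 0 0" --pt "1 0 0 0 0 0 0" --pt "1 0 0 0 0 0 0" --pt "1 0 0 0 0 0 0" --pt "1 0 0 0 0 0 0" --pt "1 0 0 0 0 0 0"

```text
time: 14.7
position: [0.4994, -0.0133, 0.2025]
tool_rot: [0.634, 0.774, 0.0, 0.0]
ft_force: [0.9, -0.8, 1.1]
grip_width: 0.0007
```

Emit:
step_arm --pt "1 0 0 -0.02 0 0 0" --pt "1 0 0 -0.02 0 0 0" --pt "1 0 0 -0.02 0 0 0" --pt "1 0 0 -0.02 0 0 0" --pt "1 0 0 -0.02 0 0 0" --pt "1 0 0 -0.02 0 0 0" --pt "1 0 0 -0.02 0 0 0" --pt "1 0 0 -0.02 0 0 0" --pt "1 0 0 -0.02 0 0 0" --pt "1 0 0 -0.02 0 0 0"

```text
time: 15.7
position: [0.4992, -0.0132, 0.2075]
tool_rot: [0.634, 0.774, -0.0, -0.0]
ft_force: [-0.7, -0.9, 1.7]
grip_width: 0.0008
```

```bash
python3 look.py s6
```

```text
15.7 [ 0.49917882 -0.01320681  0.20752024] [-0.70551181 -0.89807901  1.6690189 ] [0.001064   0.30249548 0.03889072]
```

View pics/s6.png

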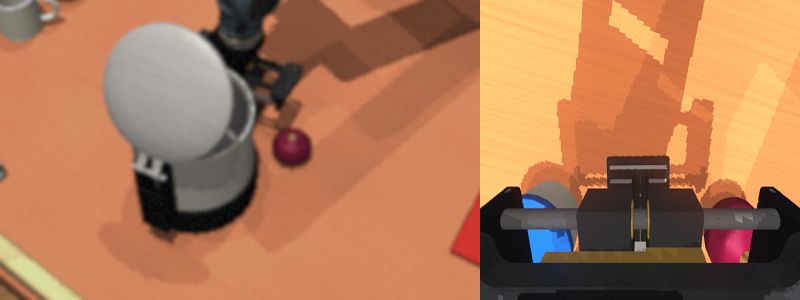

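The lid is following the tread down, so I'll carry on slowly.

Emit:
step_arm --pt "1 0 0 -0.02 0 0 0" --pt "1 0 0 -0.02 0 0 0" --pt "1 0 0 -0.02 0 0 0" --pt "1 0 0 -0.02 0 0 0" --pt "1 0 0 -0.02 0 0 0" --pt "1 0 0 -0.02 0 0 0" --pt "1 0 0 -0.02 0 0 0" --pt "1 0 0 -0.02 0 0 0" --pt "1 0 0 -0.02 0 0 0" --pt "1 0 0 -0.02 0 0 0"

```text
time: 16.8
position: [0.4992, -0.0132, 0.2125]
tool_rot: [0.634, 0.774, -0.0, -0.0]
ft_force: [-2.7, -1.1, 3.0]
grip_width: 0.0006
```

Emit:
step_arm --pt "1 0 0 -0.02 0 0 0" --pt "1 0 0 -0.02 0 0 0" --pt "1 0 0 -0.02 0 0 0" --pt "1 0 0 -0.02 0 0 0" --pt "1 0 0 -0.02 0 0 0" --pt "1 0 0 -0.02 0 0 0" --pt "1 0 0 -0.02 0 0 0" --pt "1 0 0 -0.02 0 0 0" --pt "1 0 0 -0.02 0 0 0" --pt "1 0 0 -0.02 0 0 0"

```text
time: 17.8
position: [0.4993, -0.0132, 0.2175]
tool_rot: [0.634, 0.774, -0.0, -0.0]
ft_force: [-4.5, 0.4, 3.8]
grip_width: 0.0005
```

Emit:
step_arm --pt "1 0 0 -0.02 0 0 0" --pt "1 0 0 -0.02 0 0 0" --pt "1 0 0 -0.02 0 0 0" --pt "1 0 0 -0.02 0 0 0" --pt "1 0 0 -0.02 0 0 0" --pt "1 0 0 -0.02 0 0 0" --pt "1 0 0 -0.02 0 0 0" --pt "1 0 0 -0.02 0 0 0" --pt "1 0 0 -0.02 0 0 0" --pt "1 0 0 -0.02 0 0 0"

```text
time: 18.8
position: [0.4994, -0.0132, 0.2226]
tool_rot: [0.634, 0.774, 0.0, 0.0]
ft_force: [-5.1, -0.6, 5.6]
grip_width: 0.0007
```

Emit:
step_arm --pt "1 0 0 -0.02 0 0 0" --pt "1 0 0 -0.02 0 0 0" --pt "1 0 0 -0.02 0 0 0" --pt "1 0 0 -0.02 0 0 0" --pt "1 0 0 -0.02 0 0 0" --pt "1 0 0 -0.02 0 0 0" --pt "1 0 0 -0.02 0 0 0" --pt "1 0 0 -0.02 0 0 0" --pt "1 0 0 -0.02 0 0 0" --pt "1 0 0 -0.02 0 0 0"

```text
time: 19.8
position: [0.4996, -0.0131, 0.2277]
tool_rot: [0.634, 0.773, 0.0, 0.0]
ft_force: [-4.8, 1.0, 5.7]
grip_width: 0.0003
```

```bash
python3 look.py s7
```

```text
19.8 [ 0.49958506 -0.01312505  0.22774458] [-4.83310002  0.95122686  5.67152405] [ 0.19498567  0.77042252 -0.01043372]
```

View pics/s7.png

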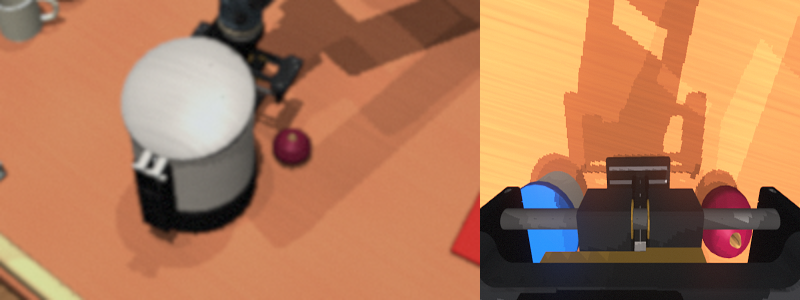

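Emit:
step_arm --pt "1 0 0 -0.016 0 0 0" --pt "1 0 0 -0.016 0 0 0" --pt "1 0 0 -0.016 0 0 0" --pt "1 0 0 -0.016 0 0 0" --pt "1 0 0 -0.016 0 0 0" --pt "1 0 0 -0.016 0 0 0" --pt "1 0 0 -0.016 0 0 0" --pt "1 0 0 -0.016 0 0 0" --pt "1 0 0 -0.016 0 0 0" --pt "1 0 0 -0.016 0 0 0"

```text
time: 20.9
position: [0.4998, -0.0131, 0.2319]
tool_rot: [0.634, 0.773, 0.001, 0.001]
ft_force: [-4.2, 1.6, 6.3]
grip_width: 0.0004
```

Emit:
step_arm --pt "1 0 0 -0.012 0 0 0" --pt "1 0 0 -0.012 0 0 0" --pt "1 0 0 -0.012 0 0 0" --pt "1 0 0 -0.012 0 0 0" --pt "1 0 0 -0.012 0 0 0" --pt "1 0 0 -0.012 0 0 0" --pt "1 0 0 -0.012 0 0 0" --pt "1 0 0 -0.012 0 0 0" --pt "1 0 0 -0.012 0 0 0" --pt "1 0 0 -0.012 0 0 0"

```text
time: 21.9
position: [0.501, -0.0134, 0.2348]
tool_rot: [0.634, 0.773, 0.001, 0.003]
ft_force: [1.3, -0.4, -0.2]
grip_width: 0.0005
```

Emit:
step_arm --pt "1 0 0 -0.012 0 0 0" --pt "1 0 0 -0.012 0 0 0" --pt "1 0 0 -0.012 0 0 0" --pt "1 0 0 -0.012 0 0 0" --pt "1 0 0 -0.012 0 0 0" --pt "1 0 0 -0.012 0 0 0" --pt "1 0 0 -0.012 0 0 0" --pt "1 0 0 -0.012 0 0 0" --pt "1 0 0 -0.012 0 0 0" --pt "1 0 0 -0.012 0 0 0"

```text
time: 22.9
position: [0.4994, -0.0132, 0.2376]
tool_rot: [0.634, 0.774, 0.0, 0.0]
ft_force: [-0.7, -1.4, 0.2]
grip_width: 0.0004
```

```bash
python3 look.py s8
```

```text
22.9 [ 0.49937855 -0.01324068  0.23755403] [-0.73112303 -1.36483518  0.21407855] [ 0.0246637   0.00250307 -0.02329828]
```

View pics/s8.png

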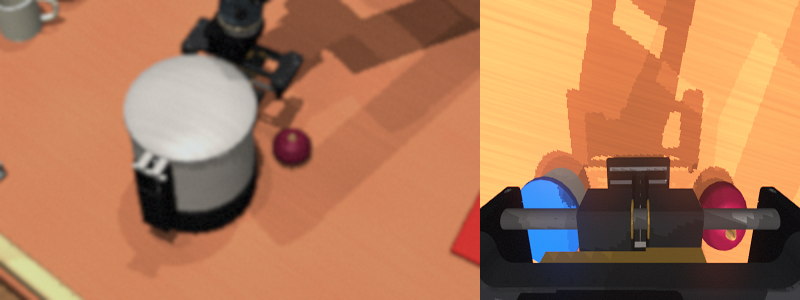

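The lid is shut (edge back at (125,105), as in the first look) and the force is zero. I'll lift clear.

Emit:
step_arm --pt "1 0 0 -0.1 0 0 0" --pt "1 0 0 -0.3 0 0 0" --pt "1 0 0 -0.6 0 0 0" --pt "1 0 -0.2 -0.6 0 0 0" --pt "1 0 -0.2 -0.6 0 0 0" --pt "1 0 -0.2 -0.6 0 0 0" --pt "1 0 -0.2 -0.6 0 0 0" --pt "1 0 0 -0.5 0 0 0" --pt "1 0 0 -0.2 0 0 0" --pt "1 0 0 0 0 0 0"

```text
time: 24.0
position: [0.48, -0.0172, 0.341]
tool_rot: [0.634, 0.774, 0.001, 0.001]
ft_force: [-0.6, -1.0, -0.2]
grip_width: 0.0006
```

```bash
python3 look.py s9
python3 - <<'E'
from rig import eyes
import numpy as np,cv2
p,d=eyes.camera("top");z=np.load("top0.npz");K,R,t=z["K"],z["R"],z["t"]
s=eyes.camera("scene")[0];s0=np.load("scene0.npz")["p"]
cv2.imwrite("pics/end.png",np.vstack([np.hstack([cv2.resize(x[...,::-1],(400,250)) for x in r]) for r in((z["p"],p),(s0,s))]))
v,u=np.mgrid[0:400,0:640]
W=(np.stack([(u-K[0,2])/K[0,0]*d,(v-K[1,2])/K[1,1]*d,d],-1)-t)@R
W0=(np.stack([(u-K[0,2])/K[0,0]*z["d"],(v-K[1,2])/K[1,1]*z["d"],z["d"]],-1)-t)@R
for I,w in((z["p"],W0),(p,W)):
    I=I.astype(int);r=(u>270)&(u<400)&(v>150)&(v<245)
    tub=r&(I[...,2]>I[...,0]+50)&(w[...,2]>.03)
    on=r&(u<322)&(v>203)&(I[...,0]<160)&(I[...,1]<60)&(I[...,0]>I[...,1]+30)
    l=(u>315)&(u<355)&(v>150)&(v<195)
    print("tub",np.argwhere(tub).mean(0),"onion",np.argwhere(on).mean(0),"lid z",w[...,2][l].mean())
E
```

```text
24.0 [ 0.47996223 -0.01721901  0.34100565] [-0.62776885 -1.02591475 -0.210002  ] [0.03887163 0.05440303 0.01143473]
tub [210.86458333 366.73697917] onion [216.94117647 306.63235294] lid z 0.23088014171826765
tub [210.19883041 371.81871345] onion [217.22994652 305.7486631 ] lid z 0.24371205288375136
```

View pics/end.png

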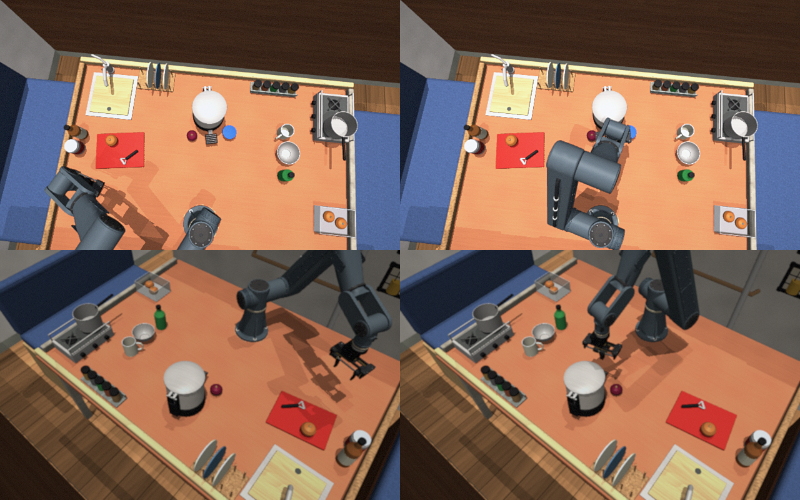

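Run:
```python
from rig import eyes,status,robot
import numpy as np
p,d=eyes.camera("top");z=np.load("top0.npz")
l=np.s_[155:180,312:330];print("lid depth change mm",1000*np.median(d[l]-z["d"][l]))
t=np.s_[204:220,372:377];print("tub right edge depth diff",1000*np.median(d[t]-z["d"][t]))
ps,ds=eyes.camera("scene");s=np.load("scene0.npz")
l=np.s_[190:225,275:310];print("scene lid",1000*np.median(ds[l]-s["d"][l]))
def on(I):
    I=I.astype(int);m=(I[...,0]-I[...,1]>30)&(I[...,1]<50)&(I[...,0]<150);m[:,:325]=0;m[:,370:]=0;m[:205]=0;m[240:]=0;return np.argwhere(m).mean(0)
print("onion",on(s["p"]),on(ps))
# tub right edge columns
for I in(z["p"],p):
    I=I.astype(int);m=I[...,2]>I[...,0]+50;print("tub right edge cols",[max(np.where(m[r,340:400])[0]+340) for r in(206,210,214)])
print(status.get_obs()['joint_velocities'].round(3))
robot.hand_in()
```

```text
lid depth change mm -0.015556812
tub right edge depth diff 1.7550588
scene lid 0.2207756
onion [223.93305439 345.32635983] [223.98054475 345.15175097]
tub right edge cols [np.int64(376), np.int64(377), np.int64(377)]
tub right edge cols [np.int64(376), np.int64(377), np.int64(377)]
[ 0.    -0.002 -0.002 -0.002  0.001  0.001]
the job is handed in; nothing more can be done
```

The bin's lid was opened wide, held open for more than three seconds and let down shut, and I handed the job in at about 24 s of the 46 s allowed.

- **Opening:** I pressed the closed fingertips on top of the tread until it met its stop. The force rose to about 24 N with no further travel. The lid measured about 1.17 rad from the scene camera, against 1.21 for wide open. The top camera gave 1.00 rad, from a few pixels near the lid's edge, so I did not rely on it.
- **Holding:** I kept it at the stop from about 8.4 s to 13.1 s.
- **Closing:** I let the pedal up at about 10 mm/s for the first 5 mm, then at 5 mm/s and at 3 to 4 mm/s near the end, against the limit of 55 mm/s. At the start of the release the contact force read almost zero. A picture showed the lid still standing, so I paused 1 s, and it then followed the fingers down.
- **Last checks:** The lid's height is back within 0.3 mm of the start in both cameras. The red onion and the tub's visible edge are where they were, within one pixel. In an overview picture the other things on the worktop looked unmoved. The gripper is well clear, with no contact force.
- **Check that disagreed:** A first comparison from the top camera showed the lid and tub shifted because the arm hid part of the view. I repeated it on the parts the arm did not hide, and those agreed.

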